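# Clamp a boiler tube in the V-block

## Task

Take the brass boiler tube from its wooden rest, lay it gently in the two Vs of the V-block, and push it along the Vs until it bears against the end stop, without shifting the stop, which is only held by friction. Then swing the clamp strap over and press its knob down until the strap bears on the tube and stays gripping it, firmly but not so hard that the thin tube dents. Leave the other things on the table where they are.

Things in the scene. Friction and masses are not known exactly. Their poses are not given: they have to be found in the camera images.
- boiler: plain brass tube with shut ends, 26 mm diameter, 150 mm long, 110 to 230 g, thin-walled. Origin at its centre; y is its long axis (both ends alike); x and z may point any way round the axis. At the start it lies in the wooden rest, axis 34 mm above the table.
- rest: fixed wooden rest, 44 x 120 x 27 mm: base 5 mm thick with two shallow V supports 40 to 54 mm either side of the centre along y, open between them. Origin under its centre, y along the tube that lies in it, z up.
- v_block: fixed steel V-block; not to be rammed (60 N) with the tube, nor the tube dropped 10 mm or more. Origin on the table under the middle between its two Vs; y along the Vs towards the end stop, x across towards the strap hinge, z up. Base 80 mm (x) by y -78 to +100 mm, 8 mm thick. V yokes 60 mm wide, 47 mm high at y -60 to -40 and +40 to +60 mm, open between for fingers. Vs 90 degrees, 31 mm wide at the top; a seated tube's axis is at x = 0, z = 50 mm.
- end_stop: steel stop plate, 24 mm wide, 8 mm thick, 14 to 62 mm above the table. Origin on the face that the tube's end must meet, on the seated tube's axis; axes as the V-block's. Set anywhere at y = 62 to 74 mm of the V-block; held by friction, it slides to +y at about 14 N. Tube home: centre 75 mm from this face. Sliding the tube in the Vs takes about 1 to 4 N.
- strap (a joint): angle of the steel clamp strap (14 mm wide, 6 thick, 74 long) over the yoke at y = +50 mm. 0: level, pointing to -x of the V-block, just meeting the seated tube; grows as it opens; 1.57 upright; start 1.75 to 2.05, leaning away; limits -0.2, 2.1. A stiff hinge (0.2 N m) keeps it where it is left; pressed onto the tube it keeps gripping with up to 6 N.
- strap_hinge (a point): the strap's hinge axis (along the V-block's y), at x = 34, y = 50, z = 66 mm of the V-block, in the middle of the strap's thickness.
- strap_knob (a point): middle of the top face of the strap's press knob (14 mm diameter, 8 high), 66 mm from the hinge along the strap, 11 mm off its mid-plane, on the side away from the tube. Closed: x = -32, z = 77 mm of the V-block. Moving it takes about 3 N; what is pressed beyond that acts about doubled on the tube, which dents above 25 N there.
- paint_jar: bystander: small paint jar, 30 mm diameter, 34 mm high; origin under its centre.
- gear_oil: bystander: small bottle with a pointed cap, 22 mm diameter, 55 mm high; origin under its centre.
- loco_grey: bystander: model locomotive 20 x 117 x 32 mm, long axis y; origin under its centre.

How it is judged:
By the outcome, as a careful person would: the job done as asked, in the order asked, and still so for the second after the job is handed in, with the robot touching nothing.
It also fails if it takes over 72 s, if anything falls off the work surface, if the arm or the gripper's body presses on something with over 40 N, if the wrist force passes 120 N, or if a joint passes its speed limit or range.

## Robot

A 6-joint arm with a two-finger parallel gripper is mounted at the origin on a cart in front of the work surface, level with it; the furniture and walls round the work are solid. World frame = base frame: x ahead of the robot, y to its left, z up, the work surface at z = 0. Lengths are in m, angles in rad, forces in N, time in s.
With the tool pointing down it reaches from about 0.3 to 0.825 m from the base axis. Payload 5.4 kg.
Tool frame: the origin (TCP) lies on the mounting face of the last link; the fingertips stand 190 mm ahead of it and the grasp point (between the pads) lies 171 mm ahead of it; z points along the fingers, y is the line along which they close (so a half turn about z gives the same grasp; the last joint's range is limited). The gripper opens to 92 mm and grips with 3 to 60 N. Pads are 20 mm wide; open, the fingers measure 128 mm over their backs; the gripper's body (75 mm by 189 mm) begins 69 mm behind the grasp point.
Start: joints at [-1.339, 0.158, 1.597, -0, 1.386, -0.21], TCP at [0.246, -0.52, 0.405] pointing down, gripper open.
Joint ranges: [-2.91, 2.91], [-0.94, 2.29], [0.18, 2.7], [-1.29, 4.43], [0.17, 2.64], [-3, 3]. Speed limits (rad/s): [2.57, 2.57, 3.14, 3.14, 3.14, 3.14].

## Interface

Orientations are given as a unit quaternion [w, x, y, z].
In Python, from rig import manip gives the robot as it stands.
- The arm moves only by the tool drive_tool, never from a script. Its argument "targets" is a list of rows, each an object of numbers: "x", "y", "z": the shift along the tool's x, y, z as a fraction of full scale; "rx", "ry", "rz": the turn, a rotation vector about the tool's x, y, z as a fraction of full scale; "claw": the gripper's target within -1 to 1 (fully open at 1, half-way at 0, shut at -1). A call has 1 to 12 rows; each row is the pose to reach, as a shift and turn from the pose commanded when the call began, along the tool's axes at that moment; what a row does not reach only later rows make up. Full scale, the value 1, is 300 mm for a shift and 45 degrees for a turn. A row lasts 1/12 s, in which the tool goes at most 41.7 mm and 7.16 degrees, less where a joint would pass 70% of its speed; a pose out of reach is approached as far as the arm can. A call with a number of a shift or a turn outside -1 to 1 is refused whole. A call with a gripper value outside its range is refused whole. The fingers move at their own pace and stop on an object; "force" is the grip in N (left out, the last holds). Time passes only in rows, so rows that repeat a pose let the fingers close. It gives the time, the measured TCP pose, the force, the opening and the grip force at its end, in the units of the state.
- manip.get_state(): the state, without advancing time (a new reading comes with each control period).
- manip.capture(name): name is "side" or "top" or "wrist"; returns a dict with "pixels" (420x560x3 uint8, blue, green, red), "K" (3x3 intrinsics, pixels), "k1" (the pictures are not rectified: a ray, as slopes to the right and down, at radius r is drawn at 1 + k1 r^2 times it, then the intrinsics apply), "rvec" (rotation vector, rad) and "tvec" (3), from world to camera coordinates, as OpenCV has them; the wrist camera has in their place "hand_eye" (4x4, takes a point from camera to tool coordinates, whose origin is the TCP and whose axes are the flange's). Camera axes: x right, y down, z forward; pixel columns grow to the right and rows downward; lengths in m; the calibration is good to about 2 mm. A picture is of the moment at which its call begins: read the wrist's pose just before it. There is no depth.
- manip.close_job(): hands the job in; it is judged then, once.
Trained networks look in the newest picture that a camera, given by its name, has taken for a name from the list of things; names that differ only in an ending like _2 or _b are one class to them, and where a whole thing is asked for, a point or a joint stands for the part that bears it (a point fixed in the world has none). Each returns a list of dicts, best first, with "score" (0 to 1); they miss things now and then, are a little off and sometimes report something else, mostly with a low value. They report only what shows in the picture. A call takes as long as a camera call.
- manip.masks_of(target, camera): "pixels" (420x560 bool, what is visible of it).
- manip.mark_of(target, camera): "location" ([x, y, z] in m, in world coordinates, good to about 4 mm: a listed point, or the origin of a listed thing).
The state is a dict: "time": time; "q": joint angles; "joint_velocities": joint speeds; "effort": joint torques, N m; "ee_pos": TCP position; "tcp_rot": TCP orientation; "contact_force": force on the tool from outside, world axes, zero at the start; "moment": the same for the moment, N m; "gripper_width": finger opening in m; "grip_force": force on a finger pad.
Only numpy, scipy, OpenCV 4.12 (cv2) and the standard library are available. Lean on these libraries where they do the work, as an engineer would, in place of code of your own. Each camera call takes 0.05 s, during which the arm holds its last target. There are 200 camera calls.

## Working session

There is one attempt and no reset: what is moved stays moved. The work goes in short steps, Python scripts to look and compute and a tool call to move; the robot and the scene stay as the last step left them, time stands still between calls to the robot, and variables do not carry over. Pictures are saved under pics/ and viewed, at most 11 in all, crops included, and the job is handed in when it is done.

Besides the shell and the picture viewer there is one more tool, called after "Call:" by a JSON object that holds its "api" and its "payload". drive_tool: Moves the arm, as the interface text tells. Its arguments: {"type":"object","properties":{"targets":{"type":"array"},"force":{"type":"number"}},"required":["targets"]}

```bash
mkdir -p pics
cat > h.py <<'E'
from rig import manip
import numpy as np, cv2
from scipy.spatial.transform import Rotation as R
np.set_printoptions(precision=4,suppress=True)
def snap(c,f=None):
    s=manip.get_state(); d=manip.capture(c)
    if f: cv2.imwrite('pics/'+f,d['pixels'])
    d['s']=s; return d
def Rt(s):
    q=s['tcp_rot']; return R.from_quat([q[1],q[2],q[3],q[0]]).as_matrix()
def cam(d):  # world->camera R,t
    if 'hand_eye' in d:
        T=np.eye(4);T[:3,:3]=Rt(d['s']);T[:3,3]=d['s']['ee_pos']
        M=np.linalg.inv(T@np.array(d['hand_eye']));return M[:3,:3],M[:3,3]
    return cv2.Rodrigues(np.array(d['rvec'],float))[0],np.array(d['tvec'],float).ravel()
def proj(d,P):
    Rm,t=cam(d);p=np.atleast_2d(P)@Rm.T+t;a=p[:,:2]/p[:,2:]
    a=a*(1+d['k1']*(a**2).sum(1,keepdims=True));K=np.array(d['K'])
    return a@K[:2,:2].T+K[:2,2]
def unproj(d,uv,z):
    K=np.array(d['K']);D=np.array([d['k1'],0,0,0,0],float)
    a=cv2.undistortPoints(np.array(uv,float).reshape(-1,1,2),K,D).reshape(-1,2)
    Rm,t=cam(d);r=np.c_[a,np.ones(len(a))]@Rm;o=-Rm.T@t
    return o+r*((z-o[2])/r[:,2:])
E
python3 - <<'E'
from h import *
im={}
for c in ('top','side'):
    d=snap(c,c+'0.png');im[c]=d
    for n in ['boiler','rest','v_block','end_stop','strap','strap_hinge','strap_knob','paint_jar','gear_oil','loco_grey']:
        try:
            r=manip.mark_of(n,c)[:1]; print(c,n,[(np.array(a['location']),round(a['score'],2)) for a in r],flush=True)
        except Exception as e: print(c,n,e)
s=manip.get_state();print(s['time'],s['ee_pos'],Rt(s),s['contact_force'])
E
```

```text
top boiler [(array([ 0.4926, -0.2662,  0.0292]), 0.82)]
top rest [(array([ 0.4958, -0.2575, -0.0022]), 0.63)]
top v_block [(array([ 0.5081,  0.0774, -0.0038]), 0.98)]
top end_stop [(array([0.5101, 0.1434, 0.0504]), 0.65)]
top strap it knows: boiler, end_stop, gear_oil, loco_grey, paint_jar, rest, strap_hinge, strap_knob, v_block
top strap_hinge [(array([0.5432, 0.1274, 0.0654]), 0.5)]
top strap_knob [(array([0.5693, 0.1238, 0.1201]), 0.46)]
top paint_jar [(array([ 0.4618, -0.1371, -0.0047]), 0.43)]
top gear_oil [(array([ 0.6116, -0.201 ,  0.0008]), 0.46)]
top loco_grey [(array([0.4091, 0.3048, 0.0032]), 0.97)]
side boiler [(array([ 0.4926, -0.2598,  0.0336]), 0.86)]
side rest [(array([ 0.4956, -0.262 ,  0.001 ]), 0.73)]
side v_block [(array([ 0.5061,  0.0768, -0.0036]), 0.86)]
side end_stop [(array([0.5049, 0.1441, 0.051 ]), 0.63)]
side strap it knows: boiler, end_stop, gear_oil, loco_grey, paint_jar, rest, strap_hinge, strap_knob, v_block
side strap_hinge [(array([0.5402, 0.1263, 0.0663]), 0.68)]
side strap_knob [(array([ 0.4922, -0.2621,  0.0348]), 0.73)]
side paint_jar [(array([ 0.4616, -0.1365,  0.0017]), 0.73)]
side gear_oil [(array([ 0.6031, -0.1968,  0.0052]), 0.65)]
side loco_grey [(array([ 0.409 ,  0.3064, -0.0016]), 0.68)]
1.0 [ 0.2458 -0.5198  0.4047] [[ 0.904   0.4275  0.    ]
 [ 0.4275 -0.904  -0.    ]
 [ 0.      0.     -1.    ]] [ 0.1952  1.1919 -0.0396]
```

View pics/top0.png

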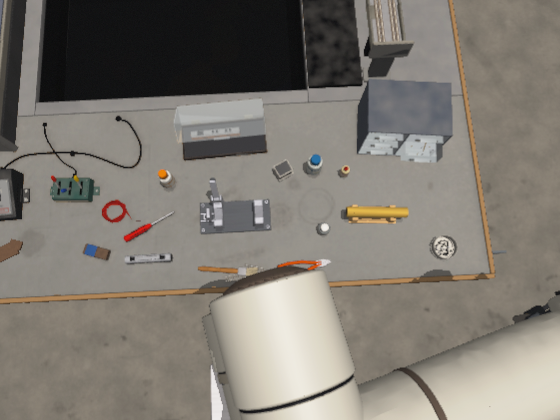

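View pics/side0.png

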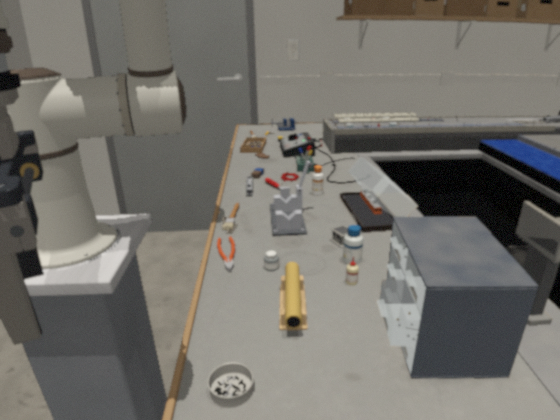

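Run:
```python
from h import *
d=snap('top')
for n,z in (('boiler',.034),('rest',.02),('v_block',.03),('end_stop',.06)):
    r=manip.masks_of(n,'top')[0]; m=np.array(r['pixels'])
    c=cv2.findContours(m.astype('uint8'),0,2)[0];c=max(c,key=cv2.contourArea)[:,0].astype(float)
    p=unproj(d,c,z)[:,:2];b=cv2.minAreaRect((p*1000).astype('float32'))
    print(n,round(r['score'],2),m.sum(),b,[tuple(np.round(v,1)) for v in cv2.boxPoints(b)])
```

```text
boiler 0.64 694 ((494.6314697265625, -266.5189514160156), (156.91429138183594, 27.94414520263672), 87.1461410522461) [(np.float32(476.8), np.float32(-344.2)), (np.float32(504.7), np.float32(-345.6)), (np.float32(512.5), np.float32(-188.9)), (np.float32(484.6), np.float32(-187.5))]
rest 0.7 285 ((478.9745788574219, -256.5126953125), (115.29920959472656, 15.327078819274902), 87.14651489257812) [(np.float32(468.5), np.float32(-313.7)), (np.float32(483.8), np.float32(-314.5)), (np.float32(489.5), np.float32(-199.3)), (np.float32(474.2), np.float32(-198.6))]
v_block 0.77 2373 ((534.5521850585938, 84.98220825195312), (142.73170471191406, 174.0390167236328), 0.38156452775001526) [(np.float32(462.6), np.float32(171.5)), (np.float32(463.8), np.float32(-2.5)), (np.float32(606.5), np.float32(-1.6)), (np.float32(605.3), np.float32(172.5))]
end_stop 0.6 86 ((503.28466796875, 149.9196319580078), (19.331676483154297, 29.92407989501953), 88.89339447021484) [(np.float32(488.1), np.float32(140.5)), (np.float32(518.1), np.float32(140.0)), (np.float32(518.4), np.float32(159.3)), (np.float32(488.5), np.float32(159.9))]
```

The top view shows the boiler at about (377,213), the V-block at (235,215) with the strap leaning to world +x at (214,188), and the loco at (148,258). The side view agrees. The V-block axes nearly match the world axes, so I'll move above the tube.

Call:
{"api": "drive_tool", "payload": {"targets": [{"x": 0.12,"y": -0.05,"rz": -0.15,"claw": 1},{"x": 0.25,"y": -0.1,"rz": -0.3},{"x": 0.38,"y": -0.16,"rz": -0.45},{"x": 0.5,"y": -0.21,"rz": -0.6},{"x": 0.62,"y": -0.26,"rz": -0.75},{"x": 0.74,"y": -0.31,"rz": -0.85},{"x": 0.86,"y": -0.36,"rz": -0.95},{"x": 0.95,"y": -0.4,"rz": -1},{"x": 1,"y": -0.42,"rz": -1},{"x": 1,"y": -0.42,"rz": -1}]}}

```text
invalid input
```

Call:
{"api": "drive_tool", "payload": {"targets": [{"x": 0.12,"y": -0.05,"z": 0,"rx": 0,"ry": 0,"rz": -0.15,"claw": 1},{"x": 0.25,"y": -0.1,"z": 0,"rx": 0,"ry": 0,"rz": -0.3,"claw": 1},{"x": 0.38,"y": -0.16,"z": 0,"rx": 0,"ry": 0,"rz": -0.45,"claw": 1},{"x": 0.5,"y": -0.21,"z": 0,"rx": 0,"ry": 0,"rz": -0.6,"claw": 1},{"x": 0.62,"y": -0.26,"z": 0,"rx": 0,"ry": 0,"rz": -0.75,"claw": 1},{"x": 0.74,"y": -0.31,"z": 0,"rx": 0,"ry": 0,"rz": -0.85,"claw": 1},{"x": 0.86,"y": -0.36,"z": 0,"rx": 0,"ry": 0,"rz": -0.95,"claw": 1},{"x": 0.95,"y": -0.4,"z": 0,"rx": 0,"ry": 0,"rz": -1,"claw": 1},{"x": 1,"y": -0.42,"z": 0,"rx": 0,"ry": 0,"rz": -1,"claw": 1},{"x": 1,"y": -0.42,"z": 0,"rx": 0,"ry": 0,"rz": -1,"claw": 1}]}}

```text
time: 2.08
ee_pos: [0.4648, -0.2751, 0.4048]
tcp_rot: [-0.0, 0.816, 0.578, 0.0]
contact_force: [-0.4, 0.6, -0.0]
gripper_width: 0.0919
grip_force: 0.0
```

```bash
cat >> h.py <<'E'
def outline(d,c,n,z):
    r=manip.masks_of(n,c)[0]; m=np.array(r['pixels'])
    q=cv2.findContours(m.astype('uint8'),0,2)[0];q=max(q,key=cv2.contourArea)[:,0].astype(float)
    p=unproj(d,q,z)[:,:2]*1000;b=cv2.minAreaRect(p.astype('float32'))
    print(n,round(r['score'],2),m.sum(),q.min(0),q.max(0),b)
    return p
def steps(goal,ang=None):  # grasp-frame goal TCP xyz, tool x yaw deg
    s=manip.get_state();M=Rt(s);v=(np.array(goal)-s['ee_pos'])@M/.3
    a=np.degrees(np.arctan2(M[1,0],M[0,0]));print('t',s['time'],'shift',v,'rz',None if ang is None else -(ang-a)/45,'F',s['contact_force'])
E
python3 - <<'E'
from h import *
d=snap('wrist','w1.png')
outline(d,'wrist','boiler',.034)
outline(d,'wrist','rest',.02)
print(manip.mark_of('boiler','wrist')[0])
steps([.493,-.263,.235],87.1)
E
```

```text
Traceback (most recent call last):
  File "h.py", line 26, in outline
    r=manip.masks_of(n,c)[0]; m=np.array(r['pixels'])
      ~~~~~~~~~~~~~~~~~~~^^^
IndexError: list index out of range
```

View pics/w1.png

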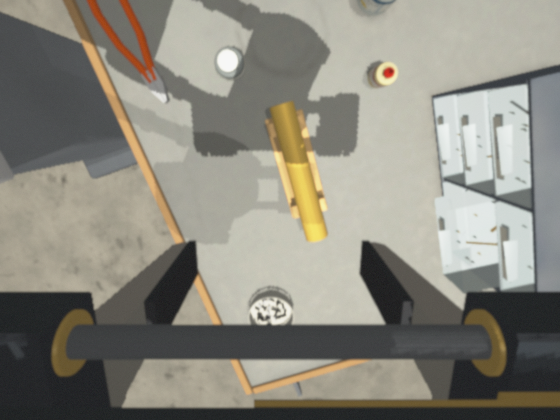

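The wrist view shows the tube's axis running from about (283,105) to (316,240), with nothing between the fingers and the tube. The mask network missed it, so I'll use these pixels directly.

Run:
```python
from h import *
d=snap('wrist')
p=unproj(d,[(270,108),(297,103),(305,242),(328,236)],.034)
a,b=p[:2].mean(0),p[2:].mean(0);print(p,a,b,(a+b)/2,np.linalg.norm(a-b))
ang=np.degrees(np.arctan2(*(a-b)[[1,0]]));print(ang)
c=(a+b)/2
steps([c[0],c[1],.26],ang)
for r in manip.mark_of('boiler','wrist'):print(r)
```

```text
[[ 0.4844 -0.1943  0.034 ]
 [ 0.5121 -0.1989  0.034 ]
 [ 0.472  -0.3458  0.034 ]
 [ 0.499  -0.3477  0.034 ]] [ 0.4983 -0.1966  0.034 ] [ 0.4855 -0.3467  0.034 ] [ 0.4919 -0.2717  0.034 ] 0.15066688317311924
85.13287835150186
t 2.2333 shift [0.053  0.0841 0.4823] rz -0.32962735667382725 F [ 0.121  -0.6623 -0.4377]
{'location': [0.4903, -0.2659, 0.0314], 'score': 0.85}
```

Call:
{"api": "drive_tool", "payload": {"targets": [{"x": 0.05,"y": 0.08,"z": 0.1,"rx": 0,"ry": 0,"rz": -0.15,"claw": 0.6},{"x": 0.05,"y": 0.08,"z": 0.2,"rx": 0,"ry": 0,"rz": -0.32,"claw": 0.4},{"x": 0.055,"y": 0.083,"z": 0.32,"rx": 0,"ry": 0,"rz": -0.32,"claw": 0.2},{"x": 0.055,"y": 0.083,"z": 0.43,"rx": 0,"ry": 0,"rz": -0.32,"claw": 0.2},{"x": 0.055,"y": 0.083,"z": 0.5,"rx": 0,"ry": 0,"rz": -0.32,"claw": 0.2},{"x": 0.055,"y": 0.083,"z": 0.57,"rx": 0,"ry": 0,"rz": -0.32,"claw": 0.2},{"x": 0.055,"y": 0.083,"z": 0.62,"rx": 0,"ry": 0,"rz": -0.32,"claw": 0.2},{"x": 0.055,"y": 0.083,"z": 0.65,"rx": 0,"ry": 0,"rz": -0.32,"claw": 0.2},{"x": 0.055,"y": 0.083,"z": 0.666,"rx": 0,"ry": 0,"rz": -0.32,"claw": 0.2},{"x": 0.055,"y": 0.083,"z": 0.666,"rx": 0,"ry": 0,"rz": -0.32,"claw": 0.2}]}}

```text
time: 3.12
ee_pos: [0.4916, -0.271, 0.2043]
tcp_rot: [-0.001, 0.739, 0.673, -0.0]
contact_force: [0.1, -0.1, -0.1]
gripper_width: 0.0552
grip_force: 0.0
```

Call:
{"api": "drive_tool", "payload": {"targets": [{"x": 0,"y": 0,"z": 0,"rx": 0,"ry": 0,"rz": 0,"claw": -0.2},{"x": 0,"y": 0,"z": 0,"rx": 0,"ry": 0,"rz": 0,"claw": -0.4},{"x": 0,"y": 0,"z": 0,"rx": 0,"ry": 0,"rz": 0,"claw": -0.8},{"x": 0,"y": 0,"z": 0,"rx": 0,"ry": 0,"rz": 0,"claw": -0.8},{"x": 0,"y": 0,"z": 0,"rx": 0,"ry": 0,"rz": 0,"claw": -0.8},{"x": 0,"y": 0,"z": 0,"rx": 0,"ry": 0,"rz": 0,"claw": -0.8}], "force": 12}}

```text
time: 3.62
ee_pos: [0.4924, -0.2706, 0.2056]
tcp_rot: [0.001, 0.739, 0.674, 0.0]
contact_force: [-0.2, -0.5, 2.2]
gripper_width: 0.0258
grip_force: 12.0
```

Call:
{"api": "drive_tool", "payload": {"targets": [{"x": 0,"y": 0,"z": -0.03,"rx": 0,"ry": 0,"rz": 0,"claw": -0.8},{"x": 0,"y": 0,"z": -0.1,"rx": 0,"ry": 0,"rz": 0,"claw": -0.8},{"x": 0,"y": 0,"z": -0.2,"rx": 0,"ry": 0,"rz": 0,"claw": -0.8},{"x": 0,"y": 0,"z": -0.3,"rx": 0,"ry": 0,"rz": 0,"claw": -0.8},{"x": 0.05,"y": 0,"z": -0.4,"rx": 0,"ry": 0,"rz": 0,"claw": -0.8},{"x": 0.15,"y": 0,"z": -0.5,"rx": 0,"ry": 0,"rz": 0,"claw": -0.8},{"x": 0.27,"y": 0,"z": -0.55,"rx": 0,"ry": 0,"rz": 0,"claw": -0.8},{"x": 0.38,"y": 0,"z": -0.58,"rx": 0,"ry": 0,"rz": 0,"claw": -0.8},{"x": 0.47,"y": 0,"z": -0.6,"rx": 0,"ry": 0,"rz": 0,"claw": -0.8},{"x": 0.5,"y": 0,"z": -0.6,"rx": 0,"ry": 0,"rz": 0,"claw": -0.8},{"x": 0.5,"y": 0,"z": -0.6,"rx": 0,"ry": 0,"rz": 0,"claw": -0.8}], "force": 14}}

```text
time: 4.53
ee_pos: [0.5059, -0.1193, 0.3853]
tcp_rot: [0.0, 0.738, 0.675, 0.0]
contact_force: [-0.4, -0.1, -1.7]
gripper_width: 0.0257
grip_force: 13.9
```

Run:
```python
from h import *
d=snap('wrist','w2.png')
for n in ('v_block','end_stop','strap_hinge','strap_knob'):
    for r in manip.mark_of(n,'wrist')[:1]:print(n,r)
steps([.5,0,.4],90);print(Rt(manip.get_state())[:,0])
d=snap('top','t2.png');print(manip.mark_of('strap_knob','top')[:2])
```

```text
t 4.7833 shift [ 0.4043 -0.0575 -0.0525] rz -0.11969387590766586 F [ 0.3329 -0.6858 -1.07  ]
[0.0939 0.9956 0.0001]
[{'location': [0.5698, 0.1232, 0.1228], 'score': 0.64}]
```

View pics/w2.png

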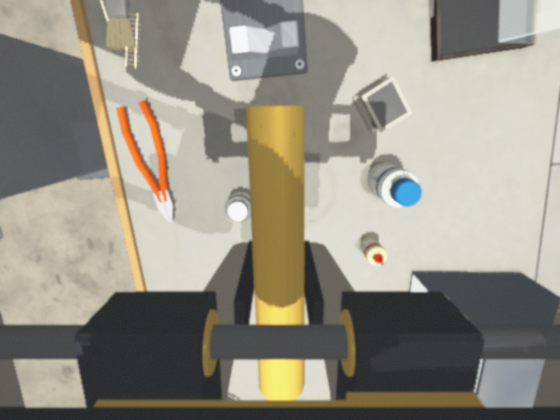

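The held tube covers the columns around 250–305. The V-block's near edge is at the top, at about (228–305, 78), so I'll move closer to see all of it.

Call:
{"api": "drive_tool", "payload": {"targets": [{"x": 0.08,"y": -0.02,"z": -0.05,"rx": 0,"ry": 0,"rz": 0,"claw": -0.8},{"x": 0.17,"y": -0.05,"z": -0.1,"rx": 0,"ry": 0,"rz": 0,"claw": -0.8},{"x": 0.25,"y": -0.08,"z": -0.1,"rx": 0,"ry": 0,"rz": 0,"claw": -0.8},{"x": 0.3,"y": -0.1,"z": -0.1,"rx": 0,"ry": 0,"rz": 0,"claw": -0.8},{"x": 0.3,"y": -0.1,"z": -0.1,"rx": 0,"ry": 0,"rz": 0,"claw": -0.8}]}}

```text
time: 5.3
ee_pos: [0.4838, -0.027, 0.415]
tcp_rot: [-0.0, 0.738, 0.674, 0.0]
contact_force: [0.1, -0.2, -3.5]
gripper_width: 0.0257
grip_force: 13.9
```

Run:
```python
from h import *
d=snap('wrist','w3.png')
cv2.imwrite('pics/w3b.png',cv2.resize(d['pixels'][:250],None,fx=1.4,fy=1.4,interpolation=cv2.INTER_CUBIC))
for n in ('v_block','end_stop','strap_hinge','strap_knob'):
    for r in manip.mark_of(n,'wrist')[:1]:print(n,r)
import pickle;pickle.dump({k:d[k] for k in d},open('w3.pkl','wb'))
print(d['s']['ee_pos'],d['s']['time'])
```

```text
v_block {'location': [0.5126, 0.0751, -0.0022], 'score': 0.61}
end_stop {'location': [0.5112, 0.1459, 0.0498], 'score': 0.57}
strap_hinge {'location': [0.5409, 0.1313, 0.0624], 'score': 0.73}
strap_knob {'location': [0.5074, 0.0729, -0.0019], 'score': 0.61}
[ 0.4838 -0.027   0.415 ] 5.3
```

View pics/w3b.png

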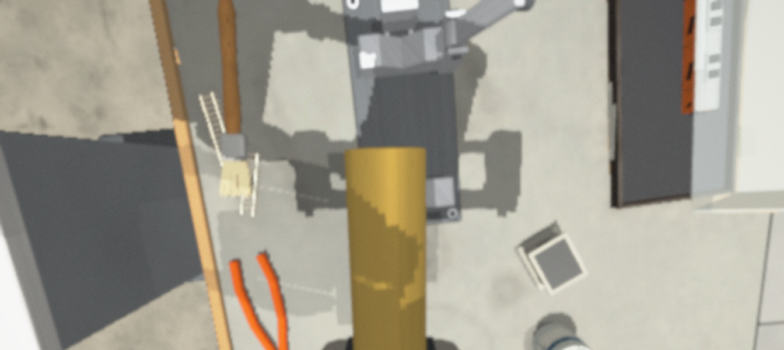

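The crop shows the far yoke at about (400,50), the strap leaning right from (455,40) to (525,0), and the near-right base corner at (461,218). I'll enlarge w2 and w3 to pick V-block corners.

Run:
```python
from h import *
a=cv2.imread('pics/w2.png')[0:90,210:320];b=cv2.imread('pics/w3.png')[0:170,230:390]
a=cv2.resize(a,None,fx=3.5,fy=3.5,interpolation=cv2.INTER_CUBIC);b=cv2.resize(b,None,fx=2.5,fy=2.5,interpolation=cv2.INTER_CUBIC)
o=np.zeros((430,800,3),'uint8');o[:a.shape[0],:a.shape[1]]=a;o[:b.shape[0],400:400+b.shape[1]]=b
cv2.imwrite('pics/c1.png',o);print(a.shape,b.shape)
```

```text
(315, 385, 3) (425, 400, 3)
```

View pics/c1.png

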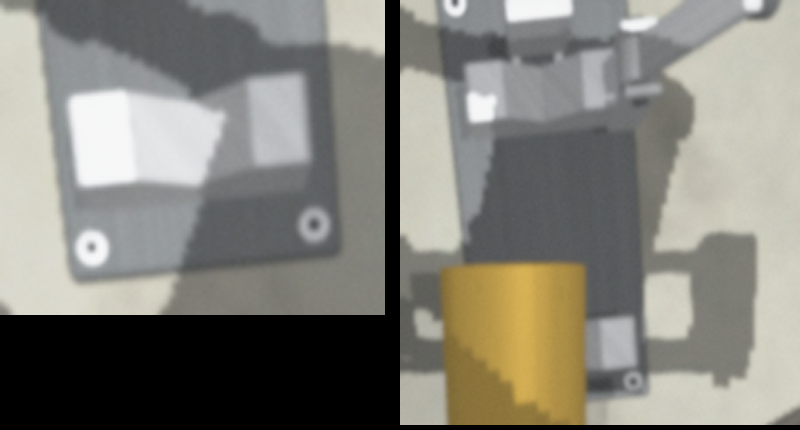

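Panel 1 gives the base corners and yoke-1 flats, and panel 2 the yoke-2 corners and the stop's top edge at about (506–572, 20). I'll fit the V-block pose to these.

```bash
cat > fit.py <<'E'
from h import *
import pickle
from scipy.optimize import least_squares
d3=pickle.load(open('w3.pkl','rb'));d2=dict(d3);s=dict(d3['s'])
s['ee_pos']=np.array([.5059,-.1193,.3853]);s['tcp_rot']=[0,.738,.675,0];d2['s']=s
A=[(-40,-78,8,74,280),(40,-78,8,341,253),(-30,-60,47,79,186),(-30,-40,47,68,97),(-15.5,-60,47,138,182),(-15.5,-40,47,128,91),(30,-60,47,310,160),(30,-40,47,305,74),(15.5,-60,47,254,166),(15.5,-40,47,248,80)]
B=[(40,-78,8,647,393),(30,-60,47,638,365),(30,-40,47,634,317),(-30,40,47,470,123),(-30,60,47,464,64),(-15.5,60,47,500,62),(15.5,40,47,587,107),(15.5,60,47,581,53)]
A=np.array(A,float);B=np.array(B,float)
ua=A[:,3:]/3.5+[210,0];ub=(B[:,3:]-[400,0])/2.5+[230,0]
def W(p,q):c,s_=np.cos(p[2]),np.sin(p[2]);q=q/1000;return np.c_[p[0]+c*q[:,0]-s_*q[:,1],p[1]+s_*q[:,0]+c*q[:,1],q[:,2]]
for sel in ('ab','a','b'):
    f=lambda p:np.r_[(proj(d2,W(p,A[:,:3]))-ua).ravel()*('a' in sel),(proj(d3,W(p,B[:,:3]))-ub).ravel()*('b' in sel)]
    r=least_squares(f,[.507,.077,0],loss='soft_l1');print(sel,r.x,np.degrees(r.x[2]),np.abs(f(r.x)).max(),np.sqrt((f(r.x)**2).mean()))
    if sel=='ab':p=r.x
print(f(p).reshape(-1,2)[10:])
q=unproj(d3,[(230+106/2.5,22/2.5),(230+172/2.5,14/2.5)],.062)
c,s_=np.cos(p[2]),np.sin(p[2]);print('stop edge in vblock',(q[:,:2]-p[:2])@np.array([[c,-s_],[s_,c]])*1000)
t=unproj(d3,[(230+42/2.5,268/2.5),(230+185/2.5,264/2.5)],.415-.171);print('tube end',t,t.mean(0))
M=Rt(d3['s']);print((t-d3['s']['ee_pos'])@M)
E
python3 fit.py
```

```text
ab [0.5071 0.0756 0.0041] 0.2375250906751068 0.9459047613831899 0.5214821043282584
a [0.507  0.0756 0.0058] 0.3327624539769577 0.942753903192056 0.3754538976870126
b [0.5072 0.0755 0.0047] 0.2679741994190868 0.9837586794306503 0.3583910611655746
[[ 0.8647  0.9459]
 [-0.3246  0.1651]
 [ 0.1772 -0.1655]
 [-0.4337 -0.7825]
 [-0.3481  0.1142]
 [ 0.2947 -0.6721]
 [-0.6885  0.795 ]
 [ 0.1696 -0.4696]]
stop edge in vblock [[-12.37    68.4492]
 [ 11.6617  68.7623]]
tube end [[0.4776 0.0537 0.244 ]
 [0.5029 0.052  0.244 ]] [0.4902 0.0529 0.244 ]
[[ 0.0797 -0.0134  0.1711]
 [ 0.0803  0.0119  0.1711]]
```

The fit is good, with a residual of about 0.5 px: V-block at (0.5071, 0.0756), yaw 0.24°, stop face at vy ≈ 68.6 mm.

```bash
python3 -c "
from h import *
steps([.5072,.0546,.228],90.24)"
```

```text
t 5.55 shift [0.2873 0.0488 0.6221] rz -0.12469069827861574 F [ 0.4707  0.3167 -1.1276]
```

Call:
{"api": "drive_tool", "payload": {"targets": [{"x": 0.1,"y": 0.02,"z": 0,"rx": 0,"ry": 0,"rz": -0.06,"claw": -0.8},{"x": 0.2,"y": 0.04,"z": 0.05,"rx": 0,"ry": 0,"rz": -0.125,"claw": -0.8},{"x": 0.27,"y": 0.048,"z": 0.13,"rx": 0,"ry": 0,"rz": -0.125,"claw": -0.8},{"x": 0.287,"y": 0.049,"z": 0.23,"rx": 0,"ry": 0,"rz": -0.125,"claw": -0.8},{"x": 0.287,"y": 0.049,"z": 0.33,"rx": 0,"ry": 0,"rz": -0.125,"claw": -0.8},{"x": 0.287,"y": 0.049,"z": 0.43,"rx": 0,"ry": 0,"rz": -0.125,"claw": -0.8},{"x": 0.287,"y": 0.049,"z": 0.51,"rx": 0,"ry": 0,"rz": -0.125,"claw": -0.8},{"x": 0.287,"y": 0.049,"z": 0.57,"rx": 0,"ry": 0,"rz": -0.125,"claw": -0.8},{"x": 0.287,"y": 0.049,"z": 0.6,"rx": 0,"ry": 0,"rz": -0.125,"claw": -0.8},{"x": 0.287,"y": 0.049,"z": 0.615,"rx": 0,"ry": 0,"rz": -0.125,"claw": -0.8},{"x": 0.287,"y": 0.049,"z": 0.622,"rx": 0,"ry": 0,"rz": -0.125,"claw": -0.8},{"x": 0.287,"y": 0.049,"z": 0.622,"rx": 0,"ry": 0,"rz": -0.125,"claw": -0.8}]}}

```text
time: 6.55
ee_pos: [0.5075, 0.0553, 0.2289]
tcp_rot: [0.0, 0.705, 0.709, 0.0]
contact_force: [-0.3, 1.0, -0.3]
gripper_width: 0.0259
grip_force: 13.9
```

```bash
python3 -c "
from h import *
d=snap('wrist','w4.png');steps([.5072,.0546,.224],90.24)
cv2.imwrite('pics/w4b.png',cv2.resize(d['pixels'][0:300,130:430],None,fx=2,fy=2))"
```

```text
t 6.6 shift [-0.0025 -0.0016  0.0179] rz 0.001736406490137041 F [ 0.1989 -0.0887 -0.6507]
```

View pics/w4b.png

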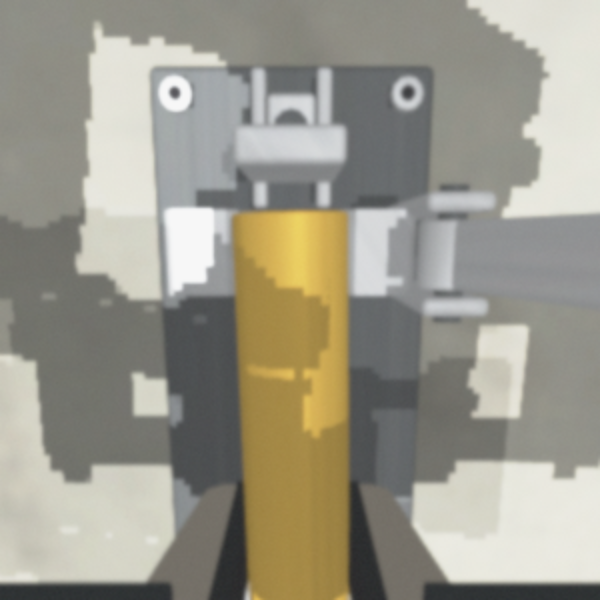

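The tube spans columns 234–348 and is centred on the stop (236–346) and yoke. Its end at row 211 is clear of the stop's face at row 165–180. I'll lower it the last few mm.

Call:
{"api": "drive_tool", "payload": {"targets": [{"x": 0,"y": 0,"z": 0.005,"rx": 0,"ry": 0,"rz": 0,"claw": -0.8},{"x": 0,"y": 0,"z": 0.01,"rx": 0,"ry": 0,"rz": 0,"claw": -0.8},{"x": 0,"y": 0,"z": 0.014,"rx": 0,"ry": 0,"rz": 0,"claw": -0.8},{"x": 0,"y": 0,"z": 0.017,"rx": 0,"ry": 0,"rz": 0,"claw": -0.8},{"x": 0,"y": 0,"z": 0.018,"rx": 0,"ry": 0,"rz": 0,"claw": -0.8}]}}

```text
time: 7.02
ee_pos: [0.5069, 0.0557, 0.2229]
tcp_rot: [0.0, 0.705, 0.709, -0.0]
contact_force: [-0.3, -0.3, -0.2]
gripper_width: 0.0256
grip_force: 13.9
```

```bash
python3 -c "
from h import *
d=snap('wrist')
steps([.5072,.0546,.221],90.24)
print(proj(d,[[.5072,y,z] for y,z in ((.144,.062),(.13,.063),(.13,.05))]))"
```

```text
t 7.0667 shift [-0.0036  0.0008  0.0065] rz 0.002193086333689583 F [ 0.0621 -0.5461 -0.2957]
[[279.0158  83.9261]
 [278.8023 119.6478]
 [278.7553 119.5834]]
```

Call:
{"api": "drive_tool", "payload": {"targets": [{"x": 0,"y": 0,"z": 0.002,"rx": 0,"ry": 0,"rz": 0,"claw": -0.8},{"x": 0,"y": 0,"z": 0.004,"rx": 0,"ry": 0,"rz": 0,"claw": -0.8},{"x": 0,"y": 0,"z": 0.004,"rx": 0,"ry": 0,"rz": 0,"claw": -0.8}]}}

```text
time: 7.32
ee_pos: [0.5072, 0.0558, 0.2225]
tcp_rot: [-0.0, 0.705, 0.709, 0.0]
contact_force: [-3.3, 0.9, 6.5]
gripper_width: 0.0259
grip_force: 13.9
```

Call:
{"api": "drive_tool", "payload": {"targets": [{"x": 0,"y": 0,"z": 0.002,"rx": 0,"ry": 0,"rz": 0,"claw": -0.8},{"x": 0,"y": 0,"z": 0.003,"rx": 0,"ry": 0,"rz": 0,"claw": -0.8},{"x": 0,"y": 0,"z": 0.003,"rx": 0,"ry": 0,"rz": 0,"claw": -0.8}]}}

```text
time: 7.57
ee_pos: [0.5072, 0.0558, 0.2223]
tcp_rot: [-0.0, 0.705, 0.709, -0.0]
contact_force: [-6.0, 0.6, 12.2]
gripper_width: 0.0256
grip_force: 14.0
```

Both force axes show it's seated, with slight side pressure. I'll relax, let the tube settle and regrip lightly.

Call:
{"api": "drive_tool", "payload": {"targets": [{"x": 0,"y": -0.002,"z": -0.003,"rx": 0,"ry": 0,"rz": 0,"claw": -0.8},{"x": 0,"y": -0.002,"z": -0.003,"rx": 0,"ry": 0,"rz": 0,"claw": -0.2},{"x": 0,"y": -0.002,"z": -0.003,"rx": 0,"ry": 0,"rz": 0,"claw": -0.2},{"x": 0,"y": -0.002,"z": -0.003,"rx": 0,"ry": 0,"rz": 0,"claw": -0.2},{"x": 0,"y": -0.002,"z": -0.003,"rx": 0,"ry": 0,"rz": 0,"claw": -0.2}]}}

```text
time: 7.98
ee_pos: [0.5063, 0.0556, 0.2215]
tcp_rot: [-0.0, 0.705, 0.709, -0.0]
contact_force: [-0.5, -0.0, -0.3]
gripper_width: 0.0368
grip_force: 0.0
```

Call:
{"api": "drive_tool", "payload": {"targets": [{"x": 0,"y": 0,"z": 0,"rx": 0,"ry": 0,"rz": 0,"claw": -0.6},{"x": 0,"y": 0,"z": 0,"rx": 0,"ry": 0,"rz": 0,"claw": -0.8},{"x": 0,"y": 0,"z": 0,"rx": 0,"ry": 0,"rz": 0,"claw": -0.8},{"x": 0,"y": 0,"z": 0,"rx": 0,"ry": 0,"rz": 0,"claw": -0.8},{"x": 0,"y": 0,"z": 0,"rx": 0,"ry": 0,"rz": 0,"claw": -0.8}], "force": 8}}

```text
time: 8.4
ee_pos: [0.5062, 0.0556, 0.2216]
tcp_rot: [-0.0, 0.705, 0.709, -0.0]
contact_force: [-1.6, -0.3, 1.1]
gripper_width: 0.0257
grip_force: 8.0
```

```bash
python3 -c "
from h import *
d=snap('wrist','w5.png')
cv2.imwrite('pics/w5b.png',cv2.resize(d['pixels'][50:250,180:380],None,fx=3,fy=3))
print(d['s']['contact_force'],proj(d,[[.5072,y,z] for y,z in ((.1442,.062),(.13,.063),(.13,.05),(.135,.063))]))"
```

```text
[-1.6299 -0.3087  1.1123] [[280.9876  82.8853]
 [280.7276 119.4965]
 [280.5306 119.4442]
 [280.824  106.7491]]
```

View pics/w5b.png

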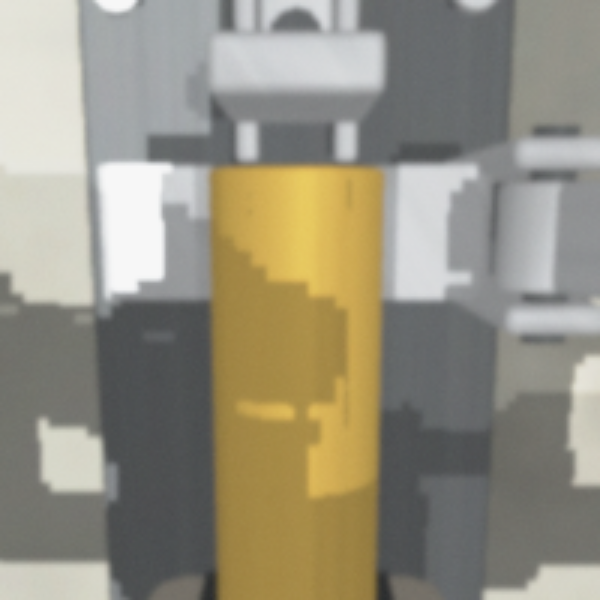

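The tube is seated, with its end at row 165 and the stop edge at row 92, a gap of about 9.5 mm. I'll slide it 7 mm, then continue in small force-watched steps.

Call:
{"api": "drive_tool", "payload": {"targets": [{"x": 0.004,"y": 0,"z": 0,"rx": 0,"ry": 0,"rz": 0,"claw": -0.8},{"x": 0.008,"y": 0,"z": 0,"rx": 0,"ry": 0,"rz": 0,"claw": -0.8},{"x": 0.012,"y": 0,"z": 0,"rx": 0,"ry": 0,"rz": 0,"claw": -0.8},{"x": 0.016,"y": 0,"z": 0,"rx": 0,"ry": 0,"rz": 0,"claw": -0.8},{"x": 0.02,"y": 0,"z": 0,"rx": 0,"ry": 0,"rz": 0,"claw": -0.8},{"x": 0.023,"y": 0,"z": 0,"rx": 0,"ry": 0,"rz": 0,"claw": -0.8}]}}

```text
time: 8.95
ee_pos: [0.5062, 0.0627, 0.2216]
tcp_rot: [-0.0, 0.705, 0.709, -0.0]
contact_force: [-1.4, -1.0, 1.4]
gripper_width: 0.0256
grip_force: 8.0
```

Call:
{"api": "drive_tool", "payload": {"targets": [{"x": 0.002,"y": 0,"z": 0,"rx": 0,"ry": 0,"rz": 0,"claw": -0.8},{"x": 0.003,"y": 0,"z": 0,"rx": 0,"ry": 0,"rz": 0,"claw": -0.8}]}}

```text
time: 9.12
ee_pos: [0.5063, 0.0635, 0.2217]
tcp_rot: [-0.0, 0.705, 0.709, -0.0]
contact_force: [-2.4, -1.4, 2.4]
gripper_width: 0.0256
grip_force: 8.0
```

Call:
{"api": "drive_tool", "payload": {"targets": [{"x": 0.001,"y": 0,"z": 0,"rx": 0,"ry": 0,"rz": 0,"claw": -0.8},{"x": 0.002,"y": 0,"z": 0,"rx": 0,"ry": 0,"rz": 0,"claw": -0.8}]}}

```text
time: 9.28
ee_pos: [0.5063, 0.064, 0.2217]
tcp_rot: [-0.0, 0.705, 0.709, -0.0]
contact_force: [-1.5, -1.5, 0.9]
gripper_width: 0.0258
grip_force: 8.0
```

Call:
{"api": "drive_tool", "payload": {"targets": [{"x": 0.001,"y": 0,"z": 0,"rx": 0,"ry": 0,"rz": 0,"claw": -0.8},{"x": 0.002,"y": 0,"z": 0,"rx": 0,"ry": 0,"rz": 0,"claw": -0.8}]}}

```text
time: 9.45
ee_pos: [0.5063, 0.0646, 0.2217]
tcp_rot: [-0.0, 0.705, 0.709, -0.0]
contact_force: [-1.5, -2.9, 1.1]
gripper_width: 0.0258
grip_force: 8.0
```

Call:
{"api": "drive_tool", "payload": {"targets": [{"x": 0.001,"y": 0,"z": 0,"rx": 0,"ry": 0,"rz": 0,"claw": -0.8},{"x": 0.001,"y": 0,"z": 0,"rx": 0,"ry": 0,"rz": 0,"claw": -0.8}]}}

```text
time: 9.62
ee_pos: [0.5063, 0.0649, 0.2217]
tcp_rot: [0.0, 0.705, 0.709, -0.0]
contact_force: [-3.6, -2.1, 1.7]
gripper_width: 0.0258
grip_force: 8.0
```

Call:
{"api": "drive_tool", "payload": {"targets": [{"x": 0.001,"y": 0,"z": 0,"rx": 0,"ry": 0,"rz": 0,"claw": -0.8},{"x": 0.001,"y": 0,"z": 0,"rx": 0,"ry": 0,"rz": 0,"claw": -0.8}]}}

```text
time: 9.78
ee_pos: [0.5063, 0.065, 0.2217]
tcp_rot: [0.0, 0.705, 0.709, -0.0]
contact_force: [-3.1, -4.3, 2.3]
gripper_width: 0.0257
grip_force: 8.0
```

Call:
{"api": "drive_tool", "payload": {"targets": [{"x": 0.001,"y": 0,"z": 0,"rx": 0,"ry": 0,"rz": 0,"claw": -0.8},{"x": 0.001,"y": 0,"z": 0,"rx": 0,"ry": 0,"rz": 0,"claw": -0.8}]}}

```text
time: 9.95
ee_pos: [0.5063, 0.0651, 0.2217]
tcp_rot: [0.0, 0.705, 0.709, -0.001]
contact_force: [-3.0, -5.1, 1.5]
gripper_width: 0.0259
grip_force: 8.0
```

```bash
python3 -c "
from h import *
d=snap('wrist','w6.png')
cv2.imwrite('pics/w6b.png',cv2.resize(d['pixels'][50:200,180:380],None,fx=3,fy=3))
print(d['s']['contact_force'],d['s']['ee_pos'],proj(d,[[.5072,y,z] for y,z in ((.1442,.062),(.145,.062))]))"
```

```text
[-2.9884 -5.0914  1.4765] [0.5063 0.0651 0.2217] [[280.6285 106.9957]
 [280.6443 104.9481]]
```

View pics/w6b.png

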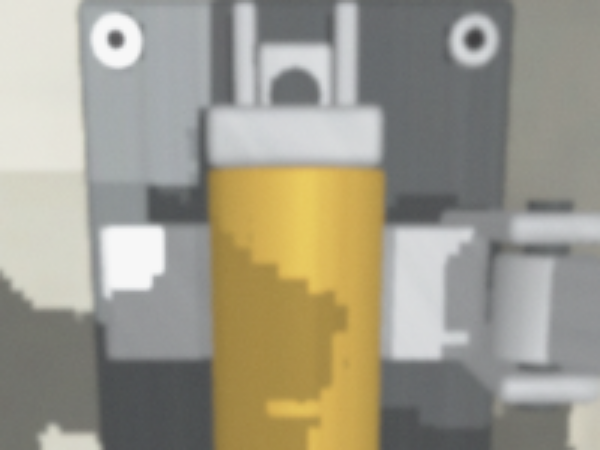

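The tube now bears against the stop (tube edge and stop edge both at row 165), and the stop is where it was. Next I'll release, rise, and check joint 6 for turning 90°.

Call:
{"api": "drive_tool", "payload": {"targets": [{"x": 0,"y": 0,"z": 0,"rx": 0,"ry": 0,"rz": 0,"claw": -0.1},{"x": 0,"y": 0,"z": 0,"rx": 0,"ry": 0,"rz": 0,"claw": -0.1},{"x": 0,"y": 0,"z": 0,"rx": 0,"ry": 0,"rz": 0,"claw": -0.1},{"x": 0,"y": 0,"z": -0.03,"rx": 0,"ry": 0,"rz": 0,"claw": -0.1},{"x": 0,"y": 0,"z": -0.1,"rx": 0,"ry": 0,"rz": 0,"claw": -0.1},{"x": 0,"y": 0,"z": -0.2,"rx": 0,"ry": 0,"rz": 0,"claw": -0.1},{"x": 0,"y": 0,"z": -0.32,"rx": 0,"ry": 0,"rz": 0,"claw": -0.1},{"x": 0,"y": 0,"z": -0.42,"rx": 0,"ry": 0,"rz": 0,"claw": -0.5},{"x": 0,"y": 0,"z": -0.5,"rx": 0,"ry": 0,"rz": 0,"claw": -1},{"x": 0,"y": 0,"z": -0.5,"rx": 0,"ry": 0,"rz": 0,"claw": -1}]}}

```text
time: 10.83
ee_pos: [0.5079, 0.0657, 0.3787]
tcp_rot: [0.005, 0.705, 0.709, 0.004]
contact_force: [1.4, 0.3, -0.1]
gripper_width: 0.0239
grip_force: 0.0
```

```bash
python3 -c "
from h import *
s=manip.get_state();print(s['q'],s['ee_pos'],s['time'])
d=snap('wrist');print(manip.mark_of('strap_knob','wrist')[:2],manip.mark_of('end_stop','wrist')[:1],manip.mark_of('boiler','wrist')[:1])
steps([.61,.1258,.37],90)"
```

```text
[-0.1079  0.0119  1.8055  0.0005  1.3122 -0.1142] [0.5079 0.0657 0.3787] 10.8333
[{'location': [0.5713, 0.1273, 0.1267], 'score': 0.78}] [{'location': [0.5075, 0.1473, 0.0555], 'score': 0.89}] [{'location': [0.5054, 0.0695, 0.0497], 'score': 0.8}]
t 11.0333 shift [0.1983 0.3483 0.0015] rz 0.007642967631416455 F [0.8836 0.5091 0.4866]
```

Call:
{"api": "drive_tool", "payload": {"targets": [{"x": 0.06,"y": 0.1,"z": 0,"rx": 0,"ry": 0,"rz": 0.15,"claw": -1},{"x": 0.12,"y": 0.2,"z": 0,"rx": 0,"ry": 0,"rz": 0.3,"claw": -1},{"x": 0.17,"y": 0.29,"z": 0,"rx": 0,"ry": 0,"rz": 0.45,"claw": -1},{"x": 0.2,"y": 0.35,"z": 0,"rx": 0,"ry": 0,"rz": 0.6,"claw": -1},{"x": 0.2,"y": 0.35,"z": 0,"rx": 0,"ry": 0,"rz": 0.75,"claw": -1},{"x": 0.2,"y": 0.35,"z": 0,"rx": 0,"ry": 0,"rz": 0.9,"claw": -1},{"x": 0.2,"y": 0.35,"z": 0,"rx": 0,"ry": 0,"rz": 1,"claw": -1},{"x": 0.2,"y": 0.35,"z": 0,"rx": 0,"ry": 0,"rz": 1,"claw": -1}]}}

```text
time: 11.7
ee_pos: [0.6106, 0.1263, 0.3693]
tcp_rot: [-0.001, 0.923, 0.385, -0.002]
contact_force: [-0.1, 0.9, 0.0]
gripper_width: 0.0004
grip_force: 0.0
```

Call:
{"api": "drive_tool", "payload": {"targets": [{"x": 0,"y": 0,"z": 0,"rx": 0,"ry": 0,"rz": 0.15,"claw": -1},{"x": 0,"y": 0,"z": 0,"rx": 0,"ry": 0,"rz": 0.3,"claw": -1},{"x": 0,"y": 0,"z": 0,"rx": 0,"ry": 0,"rz": 0.45,"claw": -1},{"x": 0,"y": 0,"z": 0,"rx": 0,"ry": 0,"rz": 0.6,"claw": -1},{"x": 0,"y": 0,"z": 0,"rx": 0,"ry": 0,"rz": 0.75,"claw": -1},{"x": 0,"y": 0,"z": 0,"rx": 0,"ry": 0,"rz": 0.9,"claw": -1},{"x": 0,"y": 0,"z": 0,"rx": 0,"ry": 0,"rz": 1,"claw": -1},{"x": 0,"y": 0,"z": 0,"rx": 0,"ry": 0,"rz": 1,"claw": -1}]}}

```text
time: 12.37
ee_pos: [0.6106, 0.1261, 0.3703]
tcp_rot: [-0.0, 1.0, 0.003, -0.001]
contact_force: [-0.3, 0.5, 0.4]
gripper_width: 0.0008
grip_force: 0.0
```

```bash
python3 -c "
from h import *
steps([.61,.1258,.302],0)"
```

```text
t 12.3667 shift [-0.0014  0.001   0.2276] rz 0.007884776340088752 F [-0.3383  0.5177  0.3581]
```

Now lower behind the knob, then push it slowly to −x, which is −x in the tool frame.

Call:
{"api": "drive_tool", "payload": {"targets": [{"x": 0,"y": 0,"z": 0.07,"rx": 0,"ry": 0,"rz": 0,"claw": -1},{"x": 0,"y": 0,"z": 0.14,"rx": 0,"ry": 0,"rz": 0,"claw": -1},{"x": 0,"y": 0,"z": 0.2,"rx": 0,"ry": 0,"rz": 0,"claw": -1},{"x": 0,"y": 0,"z": 0.225,"rx": 0,"ry": 0,"rz": 0,"claw": -1},{"x": -0.03,"y": 0,"z": 0.225,"rx": 0,"ry": 0,"rz": 0,"claw": -1},{"x": -0.06,"y": 0,"z": 0.225,"rx": 0,"ry": 0,"rz": 0,"claw": -1},{"x": -0.08,"y": 0,"z": 0.225,"rx": 0,"ry": 0,"rz": 0,"claw": -1},{"x": -0.1,"y": 0,"z": 0.225,"rx": 0,"ry": 0,"rz": 0,"claw": -1},{"x": -0.12,"y": 0,"z": 0.225,"rx": 0,"ry": 0,"rz": 0,"claw": -1},{"x": -0.14,"y": 0,"z": 0.225,"rx": 0,"ry": 0,"rz": 0,"claw": -1}]}}

```text
time: 13.2
ee_pos: [0.5698, 0.1258, 0.3062]
tcp_rot: [-0.0, 1.0, 0.003, 0.003]
contact_force: [5.2, -0.3, 4.0]
gripper_width: 0.0002
grip_force: 2.2
```

Call:
{"api": "drive_tool", "payload": {"targets": [{"x": -0.02,"y": 0,"z": 0,"rx": 0,"ry": 0,"rz": 0,"claw": -1},{"x": -0.04,"y": 0,"z": 0,"rx": 0,"ry": 0,"rz": 0,"claw": -1},{"x": -0.06,"y": 0,"z": 0,"rx": 0,"ry": 0,"rz": 0,"claw": -1},{"x": -0.08,"y": 0,"z": 0,"rx": 0,"ry": 0,"rz": 0,"claw": -1}]}}

```text
time: 13.53
ee_pos: [0.5444, 0.1258, 0.3043]
tcp_rot: [0.0, 1.0, 0.003, 0.0]
contact_force: [3.3, -0.2, 1.5]
gripper_width: 0.0006
grip_force: 1.7
```

Call:
{"api": "drive_tool", "payload": {"targets": [{"x": -0.02,"y": 0,"z": 0,"rx": 0,"ry": 0,"rz": 0,"claw": -1},{"x": -0.04,"y": 0,"z": 0,"rx": 0,"ry": 0,"rz": 0,"claw": -1},{"x": -0.06,"y": 0,"z": 0,"rx": 0,"ry": 0,"rz": 0,"claw": -1},{"x": -0.08,"y": 0,"z": 0,"rx": 0,"ry": 0,"rz": 0,"claw": -1}]}}

```text
time: 13.87
ee_pos: [0.5201, 0.1256, 0.3031]
tcp_rot: [0.0, 1.0, 0.003, -0.0]
contact_force: [6.4, 0.0, -4.7]
gripper_width: 0.0004
grip_force: 3.4
```

```bash
python3 -c "
from h import *
s=manip.get_state();print(s['contact_force'],s['ee_pos'])
d=snap('wrist','w7.png');print(manip.mark_of('strap_knob','wrist')[:2])
d=snap('top');print(manip.mark_of('strap_knob','top')[:2])
d=snap('side','s7.png');print(manip.mark_of('strap_knob','side')[:2])"
```

```text
[ 6.4443  0.0251 -4.7356] [0.5201 0.1256 0.3031]
[]
[]
[{'location': [0.5094, 0.1276, 0.1254], 'score': 0.56}]
```

The strap is at about 0.95 rad. I'll back off, rise over the knob, and follow its arc down from above.

Call:
{"api": "drive_tool", "payload": {"targets": [{"x": 0.033,"y": 0,"z": 0,"rx": 0,"ry": 0,"rz": 0,"claw": -1},{"x": 0.045,"y": 0,"z": -0.02,"rx": 0,"ry": 0,"rz": 0,"claw": -1},{"x": 0.045,"y": 0,"z": -0.1,"rx": 0,"ry": 0,"rz": 0,"claw": -1},{"x": 0.045,"y": 0,"z": -0.18,"rx": 0,"ry": 0,"rz": 0,"claw": -1},{"x": 0,"y": 0,"z": -0.18,"rx": 0,"ry": 0,"rz": 0,"claw": -1},{"x": -0.04,"y": 0,"z": -0.16,"rx": 0,"ry": 0,"rz": 0,"claw": -1},{"x": -0.04,"y": 0,"z": -0.16,"rx": 0,"ry": 0,"rz": 0,"claw": -1}]}}

```text
time: 14.75
ee_pos: [0.5075, 0.1258, 0.352]
tcp_rot: [-0.0, 1.0, 0.003, -0.001]
contact_force: [-1.0, 1.0, -0.1]
gripper_width: 0.0004
grip_force: 0.0
```

```bash
python3 -c "
from h import *
s=manip.get_state();print(s['contact_force'],s['ee_pos'])
d=snap('side','s8.png');print(manip.mark_of('strap_knob','side')[:2])
K=[proj(d,[[.5071+(34-66*np.cos(t)+11*np.sin(t))/1000,.1258,(66+66*np.sin(t)+11*np.cos(t))/1000]])[0] for t in (.5,.7,.9,1.1,1.3)]
print(np.array(K))
cv2.imwrite('pics/s8b.png',cv2.resize(d['pixels'][120:240,230:380],None,fx=4,fy=4,interpolation=cv2.INTER_CUBIC))"
```

```text
[-1.0342  0.9799 -0.1037] [0.5075 0.1258 0.352 ]
[{'location': [0.5078, 0.128, 0.1277], 'score': 0.66}, {'location': [0.4081, 0.3038, 0.0001], 'score': 0.56}]
[[278.2214 172.984 ]
 [281.8888 169.1245]
 [286.2984 166.0087]
 [291.2669 163.7761]
 [296.5825 162.5272]]
```

View pics/s8b.png

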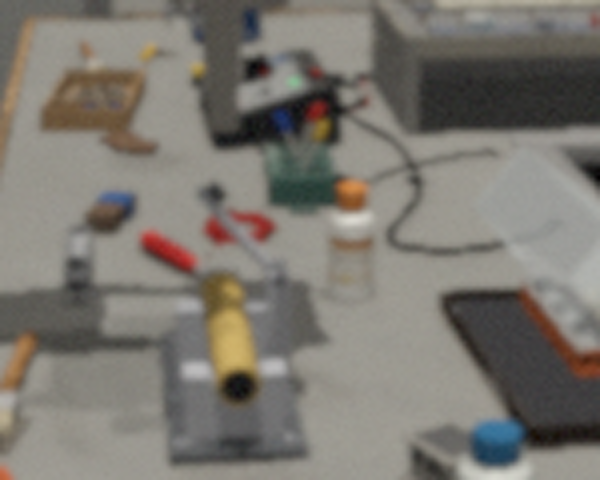

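The knob is near (212,190) in the crop, so the strap is at about 0.78 rad and the finger is well above it. The tube is still home. I'll follow the arc down to about 0.15 rad.

Call:
{"api": "drive_tool", "payload": {"targets": [{"x": -0.027,"y": 0,"z": 0.06,"rx": 0,"ry": 0,"rz": 0,"claw": -1},{"x": -0.027,"y": 0,"z": 0.1,"rx": 0,"ry": 0,"rz": 0,"claw": -1},{"x": -0.027,"y": 0,"z": 0.125,"rx": 0,"ry": 0,"rz": 0,"claw": -1},{"x": -0.04,"y": 0,"z": 0.138,"rx": 0,"ry": 0,"rz": 0,"claw": -1},{"x": -0.05,"y": 0,"z": 0.15,"rx": 0,"ry": 0,"rz": 0,"claw": -1},{"x": -0.065,"y": 0,"z": 0.17,"rx": 0,"ry": 0,"rz": 0,"claw": -1},{"x": -0.078,"y": 0,"z": 0.188,"rx": 0,"ry": 0,"rz": 0,"claw": -1},{"x": -0.09,"y": 0,"z": 0.212,"rx": 0,"ry": 0,"rz": 0,"claw": -1},{"x": -0.098,"y": 0,"z": 0.232,"rx": 0,"ry": 0,"rz": 0,"claw": -1},{"x": -0.098,"y": 0,"z": 0.232,"rx": 0,"ry": 0,"rz": 0,"claw": -1}]}}

```text
time: 15.68
ee_pos: [0.4791, 0.1254, 0.2811]
tcp_rot: [-0.0, 1.0, 0.003, -0.002]
contact_force: [-0.0, 0.2, 0.1]
gripper_width: 0.0003
grip_force: 0.0
```

Call:
{"api": "drive_tool", "payload": {"targets": [{"x": -0.003,"y": 0,"z": 0.005,"rx": 0,"ry": 0,"rz": 0,"claw": -1},{"x": -0.006,"y": 0,"z": 0.01,"rx": 0,"ry": 0,"rz": 0,"claw": -1},{"x": -0.006,"y": 0,"z": 0.014,"rx": 0,"ry": 0,"rz": 0,"claw": -1}]}}

```text
time: 15.93
ee_pos: [0.4783, 0.1254, 0.2789]
tcp_rot: [0.0, 1.0, 0.003, 0.001]
contact_force: [-0.3, 0.3, 2.7]
gripper_width: 0.0004
grip_force: 1.5
```

```bash
python3 -c "
from h import *
s=manip.get_state();print(s['contact_force'],s['ee_pos'])
d=snap('side','s9.png');print(manip.mark_of('strap_knob','side')[:2])
d=snap('top');print(manip.mark_of('strap_knob','top')[:2])
"
```

```text
[-0.3282  0.316   2.7271] [0.4783 0.1254 0.2789]
[{'location': [0.4782, 0.1306, 0.0909], 'score': 0.62}]
[]
```

Call:
{"api": "drive_tool", "payload": {"targets": [{"x": -0.002,"y": 0,"z": 0.006,"rx": 0,"ry": 0,"rz": 0,"claw": -1},{"x": -0.004,"y": 0,"z": 0.012,"rx": 0,"ry": 0,"rz": 0,"claw": -1},{"x": -0.006,"y": 0,"z": 0.018,"rx": 0,"ry": 0,"rz": 0,"claw": -1},{"x": -0.008,"y": 0,"z": 0.022,"rx": 0,"ry": 0,"rz": 0,"claw": -1},{"x": -0.008,"y": 0,"z": 0.025,"rx": 0,"ry": 0,"rz": 0,"claw": -1}]}}

```text
time: 16.55
ee_pos: [0.4753, 0.1254, 0.2708]
tcp_rot: [0.0, 1.0, 0.003, 0.0]
contact_force: [1.3, -0.3, 2.0]
gripper_width: 0.0007
grip_force: 1.2
```

Call:
{"api": "drive_tool", "payload": {"targets": [{"x": 0,"y": 0,"z": 0.002,"rx": 0,"ry": 0,"rz": 0,"claw": -1},{"x": 0,"y": 0,"z": 0.003,"rx": 0,"ry": 0,"rz": 0,"claw": -1}]}}

```text
time: 16.72
ee_pos: [0.4753, 0.1254, 0.2699]
tcp_rot: [0.0, 1.0, 0.003, -0.0]
contact_force: [0.3, -0.5, 2.5]
gripper_width: 0.0001
grip_force: 1.2
```

Call:
{"api": "drive_tool", "payload": {"targets": [{"x": 0,"y": 0,"z": 0.003,"rx": 0,"ry": 0,"rz": 0,"claw": -1},{"x": 0,"y": 0,"z": 0.004,"rx": 0,"ry": 0,"rz": 0,"claw": -1}]}}

```text
time: 16.88
ee_pos: [0.4752, 0.1254, 0.2685]
tcp_rot: [0.0, 1.0, 0.003, -0.0]
contact_force: [0.6, -0.3, 2.8]
gripper_width: 0.0005
grip_force: 1.3
```

Call:
{"api": "drive_tool", "payload": {"targets": [{"x": 0,"y": 0,"z": 0.001,"rx": 0,"ry": 0,"rz": 0,"claw": -1},{"x": 0,"y": 0,"z": 0.002,"rx": 0,"ry": 0,"rz": 0,"claw": -1}]}}

```text
time: 17.05
ee_pos: [0.4751, 0.1254, 0.268]
tcp_rot: [0.0, 1.0, 0.003, -0.001]
contact_force: [-0.5, -0.9, 2.1]
gripper_width: 0.0006
grip_force: 1.4
```

Call:
{"api": "drive_tool", "payload": {"targets": [{"x": 0,"y": 0,"z": 0.001,"rx": 0,"ry": 0,"rz": 0,"claw": -1},{"x": 0,"y": 0,"z": 0.002,"rx": 0,"ry": 0,"rz": 0,"claw": -1}]}}

```text
time: 17.22
ee_pos: [0.4751, 0.1254, 0.2674]
tcp_rot: [0.0, 1.0, 0.003, -0.001]
contact_force: [-1.8, -0.6, 3.5]
gripper_width: 0.0003
grip_force: 1.7
```

Call:
{"api": "drive_tool", "payload": {"targets": [{"x": 0,"y": 0,"z": 0.001,"rx": 0,"ry": 0,"rz": 0,"claw": -1},{"x": 0,"y": 0,"z": 0.001,"rx": 0,"ry": 0,"rz": 0,"claw": -1}]}}

```text
time: 17.38
ee_pos: [0.4751, 0.1254, 0.2672]
tcp_rot: [0.0, 1.0, 0.003, -0.001]
contact_force: [-3.2, -1.0, 3.7]
gripper_width: 0.0005
grip_force: 2.1
```

Call:
{"api": "drive_tool", "payload": {"targets": [{"x": 0,"y": 0,"z": 0.001,"rx": 0,"ry": 0,"rz": 0,"claw": -1},{"x": 0,"y": 0,"z": 0.001,"rx": 0,"ry": 0,"rz": 0,"claw": -1}]}}

```text
time: 17.55
ee_pos: [0.4751, 0.1254, 0.267]
tcp_rot: [0.0, 1.0, 0.003, -0.001]
contact_force: [-3.7, -0.1, 6.1]
gripper_width: -0.0
grip_force: 2.9
```

Call:
{"api": "drive_tool", "payload": {"targets": [{"x": 0,"y": 0,"z": 0.001,"rx": 0,"ry": 0,"rz": 0,"claw": -1},{"x": 0,"y": 0,"z": 0.001,"rx": 0,"ry": 0,"rz": 0,"claw": -1}]}}

```text
time: 17.72
ee_pos: [0.4751, 0.1254, 0.2669]
tcp_rot: [0.0, 1.0, 0.003, -0.001]
contact_force: [-4.3, -1.0, 7.8]
gripper_width: 0.0006
grip_force: 3.6
```

That's 7.8 N at the knob, or about 10 N on the tube. Now I'll lift straight off and check.

Call:
{"api": "drive_tool", "payload": {"targets": [{"x": 0,"y": 0,"z": -0.004,"rx": 0,"ry": 0,"rz": 0,"claw": -1},{"x": 0,"y": 0,"z": -0.02,"rx": 0,"ry": 0,"rz": 0,"claw": -1},{"x": 0,"y": 0,"z": -0.08,"rx": 0,"ry": 0,"rz": 0,"claw": -1},{"x": 0,"y": 0,"z": -0.18,"rx": 0,"ry": 0,"rz": 0,"claw": -1},{"x": 0,"y": 0,"z": -0.28,"rx": 0,"ry": 0,"rz": 0,"claw": -1},{"x": -0.1,"y": 0,"z": -0.35,"rx": 0,"ry": 0,"rz": 0,"claw": -1},{"x": -0.2,"y": 0,"z": -0.4,"rx": 0,"ry": 0,"rz": 0,"claw": -1},{"x": -0.3,"y": 0,"z": -0.4,"rx": 0,"ry": 0,"rz": 0,"claw": -1},{"x": -0.3,"y": 0,"z": -0.4,"rx": 0,"ry": 0,"rz": 0,"claw": -1},{"x": -0.3,"y": 0,"z": -0.4,"rx": 0,"ry": 0,"rz": 0,"claw": -1}]}}

```text
time: 18.55
ee_pos: [0.3847, 0.1249, 0.3869]
tcp_rot: [-0.0, 1.0, 0.003, 0.001]
contact_force: [-0.1, -0.5, 0.3]
gripper_width: 0.0005
grip_force: 0.0
```

```bash
python3 -c "
from h import *
s=manip.get_state();print(s['contact_force'],s['ee_pos'],s['time'])
d=snap('wrist','w9.png')
for n in ('boiler','end_stop','strap_knob'):print(n,manip.mark_of(n,'wrist')[:1])
"
```

```text
[-0.1098 -0.5209  0.2905] [0.3847 0.1249 0.3869] 18.55
boiler [{'location': [0.502, 0.0665, 0.0474], 'score': 0.93}]
end_stop [{'location': [0.5087, 0.1443, 0.0536], 'score': 0.93}]
strap_knob [{'location': [0.4733, 0.1276, 0.0786], 'score': 0.68}]
```

View pics/w9.png

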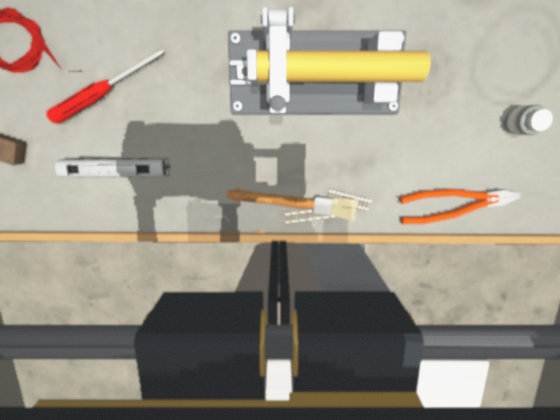

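The strap lies level across the tube with its knob at (278,102). The tube meets the stop at about (256,66), and the jar and loco are where they were. I'm handing in the job.

```bash
python3 -c "
from rig import manip
print(manip.close_job())"
```

```text
the job is handed in; nothing more can be done
None
```

The boiler tube is seated in the Vs, bearing on the end stop without having shifted it, and the strap is closed on it (about 8 N at the knob, roughly 10 N on the tube); the job was handed in at about 18.6 s.

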